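Seal the shoe box lid along its tab row

ROBOT

A 6-joint arm with a two-finger parallel gripper is mounted at the origin on the work surface. World frame = base frame: x ahead of the robot, y to its left, z up, the work surface at z = 0. Lengths are in m, angles in rad, forces in N, time in s.
With the tool pointing down it reaches from about 0.325 to 1 m from the base axis. Payload 5.1 kg.
Tool frame: the origin (TCP) lies at the very end of the fingers, on their centre line; the grasp point (between the pads) lies 19 mm behind it; z points along the fingers, y is the line along which they close (so a half turn about z gives the same grasp; the last joint's range is limited). The gripper opens to 85 mm and grips with 20 to 120 N. Pads are 22 mm wide; open, the fingers measure 114 mm over their backs; the gripper's body (76 mm by 85 mm) begins 54 mm behind the grasp point. The pads swing forward as they close: fully open they stand 13 mm farther back than shut.
Start: joints at [1.244, 0.124, 1.65, -0, 1.367, -0.083], TCP at [0.157, 0.631, 0.231] pointing down, gripper open.
Joint ranges: [-2.61, 2.61], [-1.02, 2.33], [0.03, 2.71], [-1.35, 4.49], [0.32, 2.68], [-2.91, 2.91]. Speed limits (rad/s): [2.57, 2.57, 3.14, 3.14, 3.14, 3.14].

INTERFACE

Orientations are given as a unit quaternion [w, x, y, z].
In Python, from cell import * gives the robot as it stands. The module is installed in compiled form; this text tells all that it offers.
- The arm moves only by the shell command python3 -m crank 'ROWS' [FORCE]. ROWS is JSON, a list of rows, each a list of 7 numbers: the opening, from 0 (shut) to 1 (fully open), then the shift along the tool's x, y, z in m, then the turn, a rotation vector about the tool's x, y, z in degrees. In form: [[claw, x, y, z, rx, ry, rz], ...]. A call has 1 to 12 rows; each row is the pose to reach, as a shift and turn from the pose commanded when the call began, along the tool's axes at that moment; what a row does not reach only later rows make up. A row lasts 1/8 s, in which the tool goes at most 62.5 mm and 10.7 degrees, less where a joint would pass 70% of its speed; a pose out of reach is approached as far as the arm can. A call with a gripper value outside its range is refused whole. The fingers move at their own pace and stop on an object; FORCE is the grip in N (left out, the last holds). Time passes only in rows, so rows that repeat a pose let the fingers close. It gives the time, the measured TCP pose, the force, the opening and the grip force at its end, in the units of the state.
- state(): the state, without advancing time (a new reading comes with each control period).
- read_camera(name): name is "scene" or "top"; returns a dict with "img" (384x512x3 uint8, blue, green, red), "fovy" (degrees; the focal length in pixels is half the picture's height over the tangent of half this angle, whatever the lens; pixels are square), "cx", "cy" (the principal point, pixels), "position" and "orientation" of the camera in the world. Camera axes: x right, y up, looking along -z (the intrinsics and any distortion apply to the point x, -y, -z); pixel columns grow to the right and rows downward; lengths in m; the calibration is good to about 2 mm. A picture is of the moment at which its call begins. There is no depth.
- sign_off(): hands the job in; it is judged then, once.
Trained networks look in a picture, given as the dict that the camera call returned (one of the last four; its "shot" number tells which), for a name from the list of things; names that differ only in an ending like _2 or _b are one class to them, and where a whole thing is asked for, a point or a joint stands for the part that bears it (a point fixed in the world has none). Each returns a list of dicts, best first, with "p" (0 to 1); they miss things now and then, are a little off and sometimes report something else, mostly with a low value. They report only what shows in the picture. A call takes as long as a camera call. They do not tell look-alikes from the thing itself.
- regions_of(label, picture): "mask" (384x512 bool, what is visible of it) and "rect" ([left, top, right, bottom] in pixels, round what is visible of it).
- spot_point(label, picture): "point" ([row, column] in pixels: a listed point, or the origin of a listed thing).
The state is a dict: "t": time; "qpos": joint angles; "dq": joint speeds; "joint_torque": joint torques, N m; "position": TCP position; "ee_rot": TCP orientation; "contact_force": force on the tool from outside, world axes, zero at the start; "ft_torque": the same for the moment, N m; "width": finger opening in m; "finger_force": force on a finger pad.
Only numpy, scipy, OpenCV 4.12 (cv2) and the standard library are available. Lean on these libraries where they do the work, as an engineer would, in place of code of your own. Each camera call takes 0.05 s, during which the arm holds its last target. There are 200 camera calls.

TASK

Snap the shoe box lid shut: starting at the orange corner, run a closed fingertip lightly along the row of blue tabs to the other end, pressing each one down flush with the rim, in order and in one pass without lifting away from the row on the way. Do not press hard, lift or shove the box, and leave the tin on the lid and everything else where it is; finish with the hand clear.

Things in the scene. Friction and masses are not known exactly. Their poses are not given: they have to be found in the camera images.
- shoebox: Loose clear shoe box holding shoes, about 2 kg, white lid. Origin on its underside below the middle of the tab row; z up, y along the row to the orange corner. It spans x -13 to 197, y -165 to 165 mm; rim top 118 mm, lid panel inside it 106 mm high. Fixed corner blocks (y 132 to 165 mm orange, -132 to -165 mm white, 26 mm wide, tops at rim height) close the row.
- row_start (a point): Point on the box at the middle of tab 1 (the tab next to the orange corner), at the height of the rim, 118 mm above the table: where the tab's crown lies when it is flush. Axes as the box.
- row_end (a point): The same point for tab 6 (the tab next to the white corner), 220 mm from row_start.
- tab1 (a joint): Blue press tab 1 of 6 from the orange corner, centre at box x 0, y 110 mm; 44 mm along the row, 26 wide, flat crown 8 long, ends sloping 10 mm down over 17.5, so a fingertip slides from tab to tab at rim height. Value (m) = depth pressed: 0 crown 6 mm above the rim, 0.006 flush, 0.008 bottom stop. About 1.5 N moves it at any depth; it stays where left; starts at 0 to 0.0012.
- tab2 (a joint): Blue press tab 2 of 6 from the orange corner, centre at box x 0, y 66 mm; 44 mm along the row, 26 wide, flat crown 8 long, ends sloping 10 mm down over 17.5, so a fingertip slides from tab to tab at rim height. Value (m) = depth pressed: 0 crown 6 mm above the rim, 0.006 flush, 0.008 bottom stop. About 1.5 N moves it at any depth; it stays where left; starts at 0 to 0.0012.
- tab3 (a joint): Blue press tab 3 of 6 from the orange corner, centre at box x 0, y 22 mm; 44 mm along the row, 26 wide, flat crown 8 long, ends sloping 10 mm down over 17.5, so a fingertip slides from tab to tab at rim height. Value (m) = depth pressed: 0 crown 6 mm above the rim, 0.006 flush, 0.008 bottom stop. About 1.5 N moves it at any depth; it stays where left; starts at 0 to 0.0012.
- tab4 (a joint): Blue press tab 4 of 6 from the orange corner, centre at box x 0, y -22 mm; 44 mm along the row, 26 wide, flat crown 8 long, ends sloping 10 mm down over 17.5, so a fingertip slides from tab to tab at rim height. Value (m) = depth pressed: 0 crown 6 mm above the rim, 0.006 flush, 0.008 bottom stop. About 1.5 N moves it at any depth; it stays where left; starts at 0 to 0.0012.
- tab5 (a joint): Blue press tab 5 of 6 from the orange corner, centre at box x 0, y -66 mm; 44 mm along the row, 26 wide, flat crown 8 long, ends sloping 10 mm down over 17.5, so a fingertip slides from tab to tab at rim height. Value (m) = depth pressed: 0 crown 6 mm above the rim, 0.006 flush, 0.008 bottom stop. About 1.5 N moves it at any depth; it stays where left; starts at 0 to 0.0012.
- tab6 (a joint): Blue press tab 6 of 6 from the orange corner, centre at box x 0, y -110 mm; 44 mm along the row, 26 wide, flat crown 8 long, ends sloping 10 mm down over 17.5, so a fingertip slides from tab to tab at rim height. Value (m) = depth pressed: 0 crown 6 mm above the rim, 0.006 flush, 0.008 bottom stop. About 1.5 N moves it at any depth; it stays where left; starts at 0 to 0.0012.
- tin: Red and brass shoe polish tin, 72 mm across, 23 mm high, standing on the lid of the box. Origin under its centre.
- vase: Small white porcelain vase, 56 mm across, 85 mm high, beside the tab row on the table. Origin under its centre.
- brush: Wooden shoe brush with black bristles, 50 x 150 x 40 mm, lying beside the tab row on the table. Origin under its centre.
- sandal_left: Cork sandal with two dark straps, 260 x 90 mm, 68 mm high. Origin on its underside near the middle, x to the toe.
- sandal_right: The other sandal, the same size.
- hanger: White coat hanger with a steel hook lying flat, 414 mm wide, 14 mm thick. Origin at the middle of its bar.
- case: Black spectacle case, 65 x 160 x 45 mm. Origin under its centre.
There are look-alikes about, which are no part of the job. Of the things like the brush, leave any that is purple, turquoise or yellow; of the rest the larger one is meant.

How it is judged:
At the end, for the whole second after the job is handed in: All six blue tabs are down to within 1.5 mm of flush or lower (value above 0.0045), the box stands upright and at rest within 20 mm of where it began, and every other thing is upright within 30 mm of where it began (value of joint each of tab1, tab2, tab3, tab4, tab5, tab6 above 0.0045 m and distance of shoebox from where it was at the start of the episode below 0.02 m and angle between shoebox's own z axis and vertical below 0.05 rad and linear speed of shoebox below 0.02 m/s and distance of each of tin, vase, brush, sandal_left, sandal_right, hanger, case from where it was at the start of the episode below 0.03 m and angle between each of tin, vase, brush, sandal_left, sandal_right, hanger, case's own z axis and vertical below 0.2 rad); the robot touches nothing.
It fails at once if a tab is pressed home before the one nearer the orange corner ((value of joint tab2 above 0.0045 m and value of joint tab1 below 0.002 m) or (value of joint tab3 above 0.0045 m and value of joint tab2 below 0.002 m) or (value of joint tab4 above 0.0045 m and value of joint tab3 below 0.002 m) or (value of joint tab5 above 0.0045 m and value of joint tab4 below 0.002 m) or (value of joint tab6 above 0.0045 m and value of joint tab5 below 0.002 m)).
It fails at once if the fingertips leave the row (more than about 40 mm above the rim) after tab 1 is home and before tab 6 is (value of joint tab1 above 0.0045 m and value of joint tab6 below 0.0045 m and z of the grasp point in the frame of shoebox above 0.177 m).
It fails at once if the box is pressed harder than 40 N (contact force between any of the arm, the fingers and shoebox above 40 N).
It fails at once if the box is lifted, tipped or pushed away by more than 30 mm (height (world z) of shoebox above 0.008 m or angle between shoebox's own z axis and vertical above 0.12 rad or distance of shoebox from where it was at the start of the episode above 0.03 m).
It fails at once if another thing is moved by more than 40 mm, lifted or knocked over (distance of any of tin, vase, brush, sandal_left, sandal_right, hanger, case from where it was at the start of the episode above 0.04 m or angle between any of tin, vase, brush, sandal_left, sandal_right, hanger, case's own z axis and vertical above 0.5 rad or height (world z) of tin above 0.13 m or height (world z) of any of vase, brush, sandal_left, sandal_right, hanger, case above 0.03 m).
It also fails if it takes over 38 s, if anything falls off the work surface, if the arm or the gripper's body presses on something with over 40 N, if the wrist force passes 120 N, or if a joint passes its speed limit or range.

## Working session

There is one attempt and no reset: what is moved stays moved. The work goes in short steps, Python scripts to look and compute and a shell command to move; the robot and the scene stay as the last step left them, time stands still between calls to the robot, and variables do not carry over. Pictures are saved under pics/ and viewed, at most 10 in all, crops included, and the job is handed in when it is done.

```bash
mkdir -p pics; cat > h.py <<'E'
from cell import *
import numpy as np, cv2
from scipy.spatial.transform import Rotation as R
def rot(q): return R.from_quat([q[1],q[2],q[3],q[0]]).as_matrix()
def ray(c,r,cl):
    f=c["img"].shape[0]/2/np.tan(np.radians(c["fovy"])/2)
    d=rot(c["orientation"])@np.array([(cl-c["cx"])/f,-(r-c["cy"])/f,-1.])
    return np.array(c["position"]),d
def at_z(c,r,cl,z):
    p,d=ray(c,r,cl); return p+d*(z-p[2])/d[2]
def proj(c,P):
    f=c["img"].shape[0]/2/np.tan(np.radians(c["fovy"])/2)
    v=rot(c["orientation"]).T@(np.array(P)-np.array(c["position"]))
    return c["cy"]-f*v[1]/-v[2], c["cx"]+f*v[0]/-v[2]
E
python3 - <<'E'
from h import *
s=state(); print(s["t"],s["position"],s["ee_rot"],s["width"])
for n in ("top","scene"):
    c=read_camera(n); cv2.imwrite(f"pics/{n}0.png",c["img"])
    print(n,{k:v for k,v in c.items() if k!="img"})
    for l,z in (("row_start",.118),("row_end",.118),("shoebox",0),("tin",.106),("vase",0),("brush",0)):
        for d in spot_point(l,c)[:3]: print(l,round(d["p"],2),np.round(d["point"]),at_z(c,*d["point"],z).round(4))
E
```

```text
0.0 [0.15674394 0.63018158 0.23004748] [-2.11002763e-04  1.21571041e-01  9.92582169e-01 -1.03711248e-03] 0.08545697840185468
top {'fovy': 44.493506241815396, 'cx': 254.5158087643633, 'cy': 186.75439993516864, 'position': array([ 0.193411  , -0.06296705,  1.64377313]), 'orientation': array([ 0.70845311,  0.06409436, -0.07407949, -0.69892655]), 'shot': 1}
row_start 0.68 [167. 198.] [0.5614 0.1083 0.118 ]
row_end 0.61 [192. 260.] [ 0.4783 -0.0998  0.118 ]
row_end 0.54 [212. 249.] [ 0.4107 -0.0644  0.118 ]
shoebox 0.65 [184. 228.] [0.5288 0.0112 0.    ]
shoebox 0.61 [199. 392.] [ 0.4819 -0.574   0.    ]
tin 0.78 [145. 228.] [0.642  0.0102 0.106 ]
vase 0.68 [210. 250.] [ 0.4351 -0.0704  0.    ]
brush 0.84 [242. 312.] [ 0.327  -0.2862  0.    ]
brush 0.75 [177. 148.] [0.5478 0.2962 0.    ]
brush 0.73 [130. 155.] [0.7238 0.2817 0.    ]
scene {'fovy': 44.371865399676196, 'cx': 253.8246467730803, 'cy': 187.03950048715785, 'position': array([1.1269091 , 0.48819943, 1.42266699]), 'orientation': array([0.39580203, 0.11141331, 0.26207196, 0.87306707]), 'shot': 2}
row_start 0.9 [232. 287.] [0.5584 0.103  0.118 ]
row_start 0.24 [130. 162.] [ 0.5344 -0.5004  0.118 ]
row_end 0.63 [145. 192.] [ 0.5113 -0.3691  0.118 ]
row_end 0.58 [180. 251.] [ 0.4867 -0.1122  0.118 ]
shoebox 0.76 [224. 270.] [0.5208 0.0029 0.    ]
tin 0.66 [234. 250.] [0.6345 0.013  0.106 ]
vase 0.72 [198. 268.] [ 0.4455 -0.069   0.    ]
vase 0.66 [145. 190.] [ 0.4625 -0.4523  0.    ]
brush 0.86 [283. 336.] [0.5455 0.3002 0.    ]
brush 0.85 [323. 296.] [0.7306 0.2834 0.    ]
brush 0.72 [144. 250.] [ 0.3044 -0.2822  0.    ]
```

```bash
python3 - <<'E'
import cv2
for n in("top","scene"):
    i=cv2.imread(f"pics/{n}0.png")
    cv2.imwrite(f"pics/{n}0b.png",cv2.resize(i,(796,597),interpolation=cv2.INTER_CUBIC))
i=cv2.imread("pics/top0.png")[100:250,140:340]; cv2.imwrite("pics/crop.png",cv2.resize(i,(800,600),interpolation=cv2.INTER_CUBIC))
E
```

```text
(no output)
```

View pics/top0b.png

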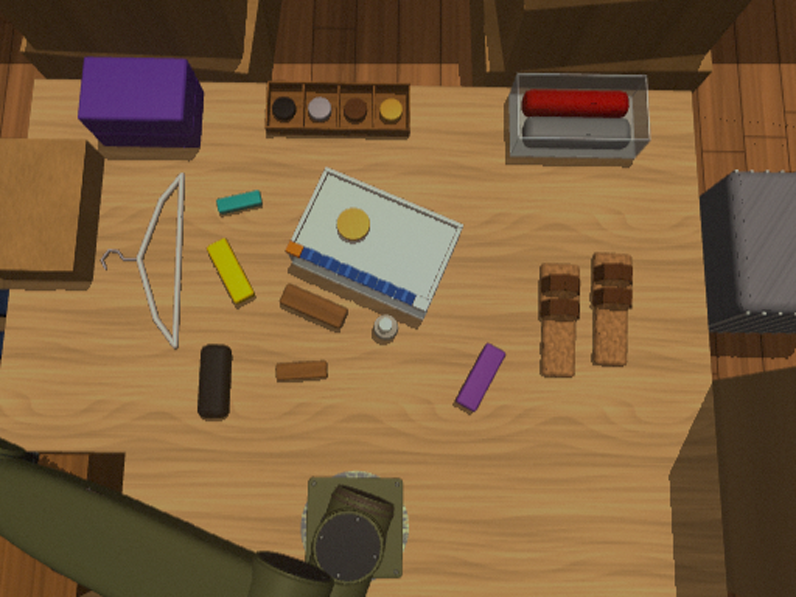

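View pics/crop.png

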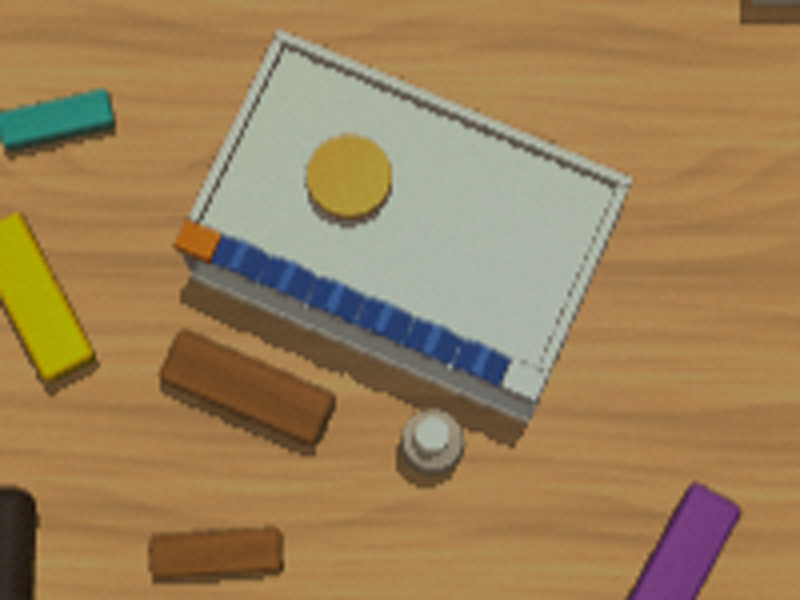

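View pics/scene0b.png

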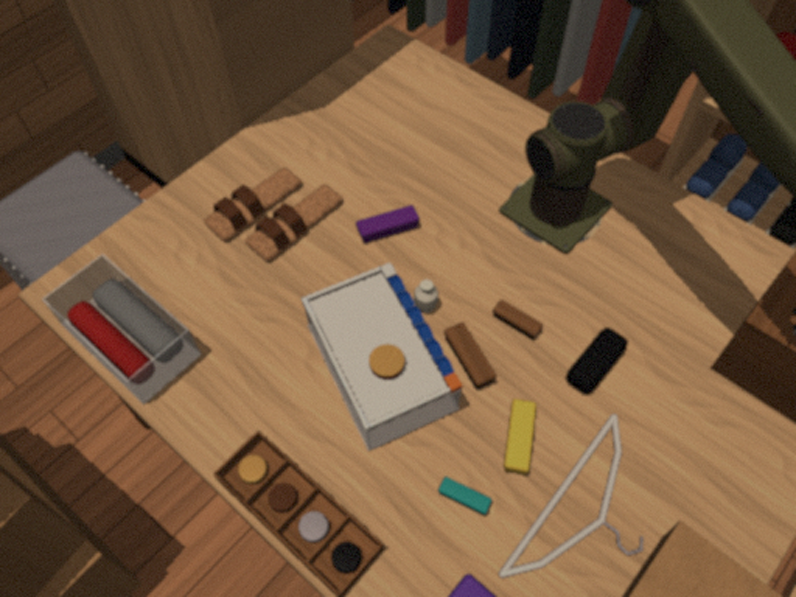

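Both views agree. The box has its orange corner at crop (197,242), the tab row runs to the white block at (524,379), the vase is at (432,440), and the larger brown brush is at (248,390). The small brown, purple, turquoise and yellow brushes are look-alikes, and nothing like the brush needs touching. The second "box" (clear, red and grey shoes) has no tabs. Next I refine the row line.

```bash
python3 - <<'E'
from h import *
from scipy.optimize import least_squares
P={}
for n in("top","scene"):
    c=read_camera(n); h=cv2.cvtColor(c["img"],cv2.COLOR_BGR2HSV)
    near=np.zeros(h.shape[:2],bool); r0,c0=proj(c,[.52,0,.118]); r0,c0=int(r0),int(c0)
    near[r0-50:r0+50,c0-60:c0+60]=1
    for nm,lo,hi,z in(("blue",(100,120,40),(125,255,255),.119),("orange",(5,200,130),(16,255,255),.118)):
        m=(cv2.inRange(h,lo,hi)>0)&near
        k,l,st,ce=cv2.connectedComponentsWithStats(m.astype(np.uint8))
        if nm=="blue":
            r,q=np.nonzero(m)
        else:
            b=1+np.argmax(st[1:,4]); r,q=np.nonzero(l==b)
        W=np.array([at_z(c,a,b,z) for a,b in zip(r,q)])[:,:2]
        ctr=W.mean(0); w,v=np.linalg.eigh(np.cov(W.T)); u=v[:,1]*np.sign(v[1,1]); t=(W-ctr)@u
        print(n,nm,len(r),ctr.round(4),"dir deg",np.degrees(np.arctan2(u[1],u[0])).round(2),"ext",t.min().round(3),t.max().round(3))
    # rim model overlay
E
```

```text
top blue 522 [5.273e-01 2.000e-04] dir deg 67.05 ext -0.13 0.13
top orange 57 [0.5852 0.138 ] dir deg 69.74 ext -0.015 0.015
scene blue 435 [0.529  0.0065] dir deg 67.16 ext -0.132 0.122Traceback (most recent call last):
  File "<stdin>", line 14, in <module>
    return _wrapfunc(a, 'argmax', axis=axis, out=out, **kwds)
    return bound(*args, **kwds)
ValueError: attempt to get argmax of an empty sequence
```

```bash
python3 - <<'E'
from h import *
a=np.radians(67.1); uy=np.array([np.cos(a),np.sin(a),0]); ux=np.array([uy[1],-uy[0],0]); O=np.array([.5275,.0015,0])
out=[]
for n in("top","scene"):
    c=read_camera(n); im=c["img"]; k=6; r0,c0=proj(c,O+ux*.09+[0,0,.118]); r0,c0=int(r0)-45,int(c0)-55
    cr=cv2.resize(im[r0:r0+90,c0:c0+66*1+44],None,fx=k,fy=k,interpolation=cv2.INTER_CUBIC)
    def px(x,y,z):
        r,q=proj(c,O+ux*x+uy*y+[0,0,z]); return int((q-c0+.5)*k),int((r-r0+.5)*k)
    for poly in([(-.013,-.165),(.197,-.165),(.197,.165),(-.013,.165)],[(-.013,-.132),(.013,-.132),(.013,.132),(-.013,.132)]):
        cv2.polylines(cr,[np.array([px(*p,.118) for p in poly])],True,(0,0,255),1)
    out.append(cr)
    cv2.imwrite(f"pics/ov_{n}.png",cr)
s=state();T=rot(s["ee_rot"])
print(T.round(3))
for y in(.11,-.11):
    P=O+uy*y+[0,0,.118]; print(P, T.T@(P-s["position"]))
b=cv2.resize(np.hstack(out),(800,int(800*out[0].shape[0]/(2*out[0].shape[1]))));cv2.imwrite("pics/ov.png",b)
E
```

```text
[[-0.97   0.241 -0.   ]
 [ 0.241  0.97   0.   ]
 [ 0.     0.    -1.   ]]
[0.57030363 0.10283039 0.118     ] [-0.5286121  -0.41253618  0.11330952]
[ 0.48469637 -0.09983039  0.118     ] [-0.49446445 -0.62986988  0.11329738]
```

View pics/ov.png

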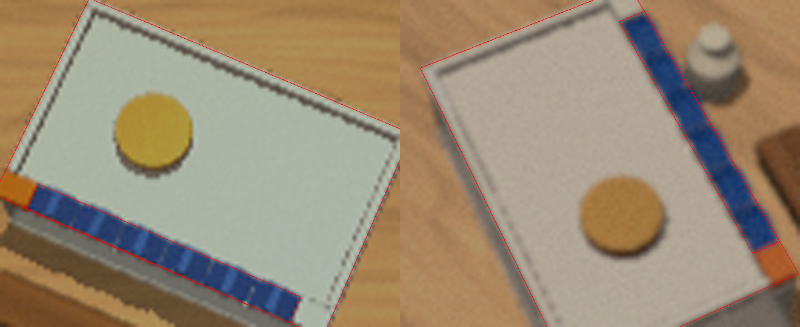

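The overlay matches the rim and the tab row in both views. I move above tab 1, shut the gripper and turn 8.9° so that tool y lies along the row.

```bash
python3 -m crank '[[0,-0.529,-0.4125,0,0,0,8.9],[0,-0.529,-0.4125,0,0,0,8.9],[0,-0.529,-0.4125,0,0,0,8.9],[0,-0.529,-0.4125,0,0,0,8.9],[0,-0.529,-0.4125,0,0,0,8.9],[0,-0.529,-0.4125,0,0,0,8.9],[0,-0.529,-0.4125,0,0,0,8.9],[0,-0.529,-0.4125,0,0,0,8.9],[0,-0.529,-0.4125,0,0,0,8.9],[0,-0.529,-0.4125,0,0,0,8.9],[0,-0.529,-0.4125,0,0,0,8.9],[0,-0.529,-0.4125,0,0,0,8.9]]' 20
python3 - <<'E'
from h import *
s=state();T=rot(s["ee_rot"]);print(s["t"],s["position"],T.round(4),s["contact_force"],s["width"])
a=np.radians(67.1); uy=np.array([np.cos(a),np.sin(a),0]);O=np.array([.5275,.0015,.118])
for y in(.11,-.11): print(T.T@(O+uy*y-s["position"]))
E
```

```text
t: 2.4
position: [0.5721, 0.1003, 0.2312]
ee_rot: [-0.0, 0.2, 0.98, -0.0]
contact_force: [-0.0, 0.2, -0.5]
width: 0.0
finger_force: 0.0
2.4 [0.5720817  0.10026264 0.23119623] [[-9.197e-01  3.926e-01 -1.000e-04]
 [ 3.926e-01  9.197e-01 -3.000e-04]
 [-1.000e-04 -3.000e-04 -1.000e+00]] [-0.03166876  0.24903541 -0.49194684] 3.707102788631434e-05
[0.00265055 0.00169915 0.11319554]
[ 0.00182101 -0.21829928  0.11326481]
```

```bash
python3 -m crank '[[0,0.0025,0.002,0.05,0,0,0],[0,0.0025,0.002,0.09,0,0,0],[0,0.0025,0.002,0.100,0,0,0],[0,0.0025,0.002,0.100,0,0,0],[0,0.0025,0.002,0.100,0,0,0]]'
python3 - <<'E'
from h import *
s=state();print(s["t"],s["position"],s["contact_force"])
out=[]
for n in("scene","top"):
    c=read_camera(n);r,q=map(int,proj(c,s["position"]));cr=cv2.resize(c["img"][r-38:r+38,q-50:q+50],None,fx=4,fy=4,interpolation=cv2.INTER_CUBIC)
    out.append(cr)
cv2.imwrite("pics/close.png",np.hstack(out))
E
```

```text
t: 3.02
position: [0.5706, 0.1061, 0.1338]
ee_rot: [0.002, 0.198, 0.98, 0.001]
contact_force: [-0.9, 0.2, -0.5]
width: 0.0001
finger_force: 0.0
3.025 [0.57058817 0.10605083 0.13384482] [-0.94424947  0.20882309 -0.51402229]
```

View pics/close.png

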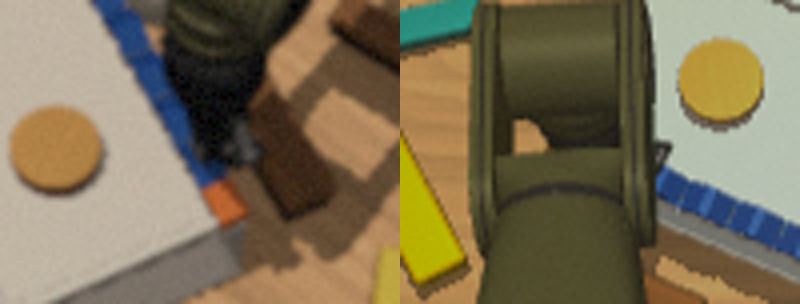

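The left view shows the closed fingertip over tab 1, just beside the orange block at (225,203), and clear of the tin and the brush. I let it settle and read the pose.

```bash
cat > r.py <<'E'
from h import *
s=state();T=rot(s["ee_rot"]);a=np.radians(67.1); uy=np.array([np.cos(a),np.sin(a),0]);O=np.array([.5275,.0015,.118])
ux=np.array([uy[1],-uy[0],0]);d=s["position"]-O
print("t",s["t"],"box xyz(rim) mm",(1e3*np.array([d@ux,d@uy,d[2]])).round(1),"F",np.round(s["contact_force"],1),"Tool tilt",T[:2,2].round(4))
for y in(.11,-.11): print("to",y,(T.T@(O+uy*y-s["position"])).round(4))
E
python3 -m crank '[[0,0,0,0,0,0,0],[0,0,0,0,0,0,0]]' >/dev/null; python3 r.py;python3 -m crank '[[0,0,0,0.004,0,0,0],[0,0,0,0.004,0,0,0],[0,0,0,0.004,0,0,0]]' >/dev/null; python3 r.py
```

```text
t 3.375 box xyz(rim) mm [ -1.9 112.2  13.9] F [0.1 0.1 1. ] Tool tilt [0.0008 0.0001]
to 0.11 [-0.0018 -0.0022  0.0139]
to -0.11 [-0.0017 -0.2222  0.0138]
t 3.75 box xyz(rim) mm [ -2.2 112.    9.1] F [-0.1  1.2  0. ] Tool tilt [-0.0004 -0.    ]
to 0.11 [-0.0022 -0.002   0.0091]
to -0.11 [-0.0021 -0.222   0.0091]
```

```bash
python3 -m crank '[[0,-0.002,-0.002,0.002,0,0,0],[0,-0.002,-0.002,0.004,0,0,0],[0,-0.002,-0.002,0.006,0,0,0],[0,-0.002,-0.002,0.006,0,0,0]]' >/dev/null; python3 r.py;python3 -m crank '[[0,0,0,0.002,0,0,0],[0,0,0,0.003,0,0,0],[0,0,0,0.003,0,0,0],[0,0,0,0.003,0,0,0]]' >/dev/null; python3 r.py
```

```text
t 4.25 box xyz(rim) mm [-1.000e-01  1.101e+02  3.200e+00] F [-0.1 -0.2  0.5] Tool tilt [-0.0001  0.0001]
to 0.11 [-0.0001 -0.0001  0.0032]
to -0.11 [-0.     -0.2201  0.0032]
t 4.75 box xyz(rim) mm [-1.000e-01  1.101e+02  2.000e-01] F [ 0.7  0.3 -0.2] Tool tilt [-0.      0.0001]
to 0.11 [-0.0001 -0.0001  0.0002]
to -0.11 [-0.000e+00 -2.201e-01  2.000e-04]
```

```bash
python3 -m crank '[[0,0,0,0.0005,0,0,0],[0,0,0,0.001,0,0,0],[0,0,0,0.001,0,0,0]]' >/dev/null; python3 r.py;python3 - <<'E'
from h import *
c=read_camera("scene");r,q=map(int,proj(c,[.55,.08,.13]));cv2.imwrite("pics/c2.png",cv2.resize(c["img"][r-30:r+30,q-40:q+40],None,fx=9,fy=9,interpolation=cv2.INTER_CUBIC))
F=[state()["contact_force"] for _ in range(5)];print(np.array(F).mean(0))
E
```

```text
t 5.125 box xyz(rim) mm [-1.000e-01  1.101e+02 -7.000e-01] F [-1.5  0.2  0.8] Tool tilt [-0.      0.0001]
to 0.11 [-0.0001 -0.0001 -0.0007]
to -0.11 [-0.     -0.2201 -0.0007]
[-0.53538733  0.26800945  1.3851406 ]
```

View pics/c2.png

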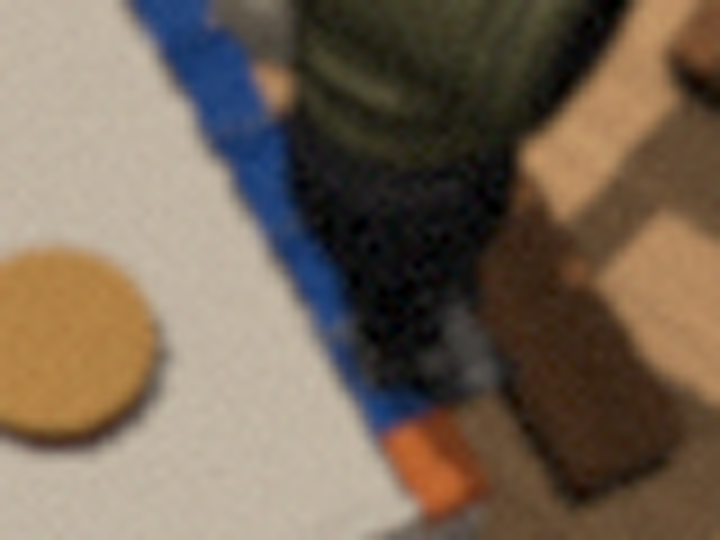

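```bash
for i in 1 ; do python3 -m crank '[[0,0,0,0.0005,0,0,0],[0,0,0,0.001,0,0,0],[0,0,0,0.001,0,0,0]]' ; done; python3 r.py;python3 -m crank '[[0,0,0,0.0003,0,0,0],[0,0,0,0.0005,0,0,0],[0,0,0,0.0005,0,0,0]]' >/dev/null; python3 r.py
```

```text
t: 5.55
position: [0.5702, 0.103, 0.1163]
ee_rot: [-0.0, 0.198, 0.98, 0.0]
contact_force: [0.1, 1.1, 0.6]
width: 0.0004
finger_force: 0.5
t 5.55 box xyz(rim) mm [-1.000e-01  1.101e+02 -1.700e+00] F [0.1 1.1 0.6] Tool tilt [-0.      0.0001]
to 0.11 [-0.0001 -0.0001 -0.0017]
to -0.11 [ 0.     -0.2201 -0.0018]
t 5.925 box xyz(rim) mm [-1.000e-01  1.101e+02 -1.900e+00] F [-2.2 -0.1  3.3] Tool tilt [0.     0.0001]
to 0.11 [-0.0001 -0.0001 -0.0019]
to -0.11 [ 0.     -0.2201 -0.0019]
```

The bottom stop was felt at −1.9 mm with about 3 N, so the height is confirmed. I back off to about −1 mm and slide along the row.

```bash
python3 -m crank '[[0,0,0,-0.0012,0,0,0],[0,0,-0.010,-0.0012,0,0,0],[0,0,-0.020,-0.0012,0,0,0],[0,0,-0.030,-0.0012,0,0,0],[0,0,-0.040,-0.0012,0,0,0],[0,0,-0.050,-0.0012,0,0,0],[0,0,-0.060,-0.0012,0,0,0],[0,0,-0.060,-0.0012,0,0,0],[0,0,-0.060,-0.0012,0,0,0]]' >/dev/null; python3 r.py
```

```text
t 7.05 box xyz(rim) mm [-0.3 49.9 -1.3] F [-0.1  0.7 -0.3] Tool tilt [-0.0006 -0.0001]
to 0.11 [-0.0003  0.0601 -0.0013]
to -0.11 [-0.0002 -0.1599 -0.0012]
```

```bash
cat > shift.py <<'E'
from h import *
c=read_camera("scene"); a=cv2.imread("pics/scene0.png"); b=c["img"]
# back rim/tin/front-left part of the box, free of the arm
r0,r1,c0,c1=185,290,190,265
g=lambda i:cv2.cvtColor(i[r0:r1,c0:c1],cv2.COLOR_BGR2GRAY).astype(np.float32)
print("shift px (1px~3mm)",cv2.phaseCorrelate(g(a),g(b)))
E
python3 shift.py; python3 -m crank '[[0,0,-0.010,0,0,0,0],[0,0,-0.020,0,0,0,0],[0,0,-0.030,0,0,0,0],[0,0,-0.040,0,0,0,0],[0,0,-0.050,0,0,0,0],[0,0,-0.060,0,0,0,0],[0,0,-0.070,0,0,0,0],[0,0,-0.080,0,0,0,0],[0,0,-0.080,0,0,0,0],[0,0,-0.080,0,0,0,0]]' >/dev/null; python3 r.py; python3 shift.py
```

```text
shift px (1px~3mm) ((0.5173537424821575, 0.020114531277009462), 1.003896654388051)
t 8.35 box xyz(rim) mm [ -0.1 -30.3  -1.1] F [-0.3 -1.3  2. ] Tool tilt [-0.0005 -0.0007]
to 0.11 [-1.000e-04  1.403e-01 -1.200e-03]
to -0.11 [-0.     -0.0797 -0.001 ]
shift px (1px~3mm) ((0.5668381707588637, 0.023922349965424416), 0.920807338643957)
```

```bash
python3 -m crank '[[0,0,-0.010,0,0,0,0],[0,0,-0.020,0,0,0,0],[0,0,-0.030,0,0,0,0],[0,0,-0.040,0,0,0,0],[0,0,-0.050,0,0,0,0],[0,0,-0.060,0,0,0,0],[0,0,-0.070,0,0,0,0],[0,0,-0.080,0,0,0,0],[0,0,-0.080,0,0,0,0],[0,0,-0.080,0,0,0,0],[0,0,-0.080,0.0005,0,0,0],[0,0,-0.080,0.0005,0,0,0]]' >/dev/null; python3 r.py; python3 shift.py
```

```text
t 9.9 box xyz(rim) mm [  -0.  -109.8   -1.6] F [-0.1 -0.3  1.5] Tool tilt [-0.0002 -0.0001]
to 0.11 [-2.000e-04  2.198e-01 -1.600e-03]
to -0.11 [-0.     -0.0002 -0.0016]
shift px (1px~3mm) ((0.41958006569912953, 0.06665071398968081), 0.9650602224138048)
```

Now lift clear. Going back near the start gives an unblocked view.

```bash
python3 -m crank '[[0,0,0,-0.02,0,0,0],[0,0,0,-0.06,0,0,0],[0,0,0,-0.12,0,0,0],[0,0,0,-0.15,0,0,0],[0,0.05,-0.05,-0.15,0,0,0],[0,0.10,-0.10,-0.15,0,0,0],[0,0.10,-0.15,-0.15,0,0,0],[0,0.10,-0.20,-0.15,0,0,0],[0,0.10,-0.20,-0.15,0,0,0],[0,0.10,-0.20,-0.15,0,0,0]]'
python3 - <<'E'
from h import *
out=[]
for n in("scene","top"):
    c=read_camera(n);r,q=map(int,proj(c,[.54,0,.11]));out.append(cv2.resize(c["img"][r-50:r+50,q-50:q+50],None,fx=4,fy=4,interpolation=cv2.INTER_CUBIC))
cv2.imwrite("pics/fin.png",np.hstack(out))
E
python3 shift.py
```

```text
t: 11.2
position: [0.315, -0.2447, 0.2662]
ee_rot: [-0.0, 0.198, 0.98, 0.001]
contact_force: [0.3, -0.0, -1.0]
width: -0.0004
finger_force: 0.0
shift px (1px~3mm) ((0.45645286008888064, 0.04022181408114989), 0.9751788716257355)
```

View pics/fin.png

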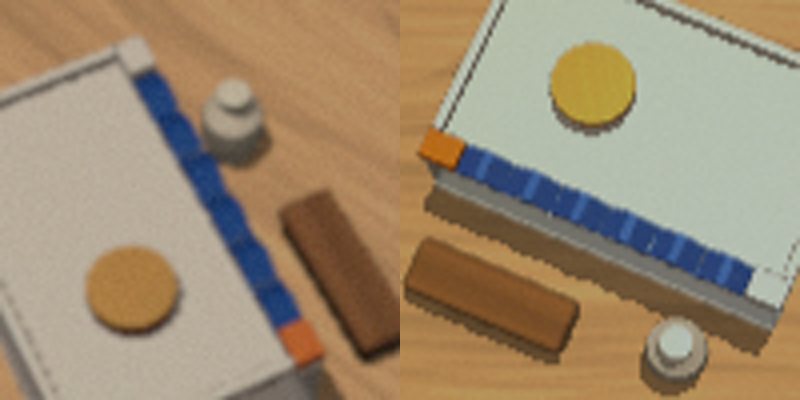

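Every tab sits uniformly along the row. The tin, vase and brush are in place, and the hand is clear.

```bash
python3 -c "
from cell import *
print(sign_off())"
```

```text
the job is handed in; nothing more can be done
None
```

I pressed the six tabs in order in one pass, about 1 mm below flush by the arm's own height readings, with only a few newtons of force. In the last pictures the box, tin, vase and brush look unmoved and the hand is clear; the job is handed in, but no verdict came back.

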